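# Index the tea strainer over the mug

## Robot

A 7-joint arm with a two-finger parallel gripper is mounted at the origin on the work surface. World frame = base frame: x ahead of the robot, y to its left, z up, the work surface at z = 0. Lengths are in m, angles in rad, forces in N, time in s.
With the tool pointing down it reaches from about 0.35 to 0.9 m from the base axis. Payload 8.1 kg.
Tool frame: the origin (TCP) lies on the mounting face of the last link; the fingertips stand 178 mm ahead of it and the grasp point (between the pads) lies 159 mm ahead of it (env.tip_extent is the distance from the TCP to the fingertips, in m); z points along the fingers, y is the line along which they close (so a half turn about z gives the same grasp; the last joint's range is limited). The gripper opens to 92 mm and grips with 3 to 60 N. Pads are 19 mm wide; open, the fingers measure 130 mm over their backs; the gripper's body (75 mm by 190 mm) begins 47 mm behind the grasp point.
Start: joints at [-1.283, 0.434, 0.025, 1.573, -0.012, 1.134, -0.075], TCP at [0.238, 0.578, 0.405] pointing down, gripper open.
Joint ranges: [-2.62, 2.62], [-0.44, 2.09], [-1.27, 1.32], [0.08, 2.57], [-1.32, 4.46], [0.12, 2], [-2.74, 2.74]. Speed limits (rad/s): [2.22, 2.22, 3.01, 3.01, 3.14, 3.14, 3.14].

## Interface

Orientations are given as [roll, pitch, yaw] about the fixed x, y, z axes, in that order (R = Rz(yaw) Ry(pitch) Rx(roll)).
In Python, from plant import env gives the robot as it stands.
- The arm moves only by the tool drive_tool, never from a script. Its argument "commands" is a list of rows, each a list of 5 numbers: the shift along the world's x, y, z as a fraction of full scale, then the turn about the world's z as a fraction of full scale, then the opening, from 0 (shut) to 1 (fully open). A call has 1 to 8 rows; each row shifts and turns the commanded pose from where the row before left it; what a row does not reach is not made up. Full scale, the value 1, is 0.025 m for a shift and 6 degrees for a turn. A row lasts 1/10 s, in which the tool goes at most 50 mm and 8.59 degrees, less where a joint would pass 70% of its speed; a pose out of reach is approached as far as the arm can. A call with a number of a shift or a turn outside -1 to 1 is refused whole. A call with a gripper value outside its range is refused whole. The fingers move at their own pace and stop on an object; "force" is the grip in N (left out, the last holds). Time passes only in rows, so rows that do not move let the fingers close. It gives the time, the measured TCP pose, the force and the opening at its end, in the units of the state.
- env.observe(): the state, without advancing time (a new reading comes with each control period).
- env.snapshot(name): name is "side" or "top"; returns a dict with "img" (420x560x3 uint8, red, green, blue), "z_map" (420x560 float32, m along the optical axis (not along the pixel's ray), 0 where there is no reading), "fx", "fy", "cx", "cy" (pixels), "rvec" (rotation vector, rad) and "tvec" (3), from world to camera coordinates, as OpenCV has them. Camera axes: x right, y down, z forward; pixel columns grow to the right and rows downward; lengths in m; the calibration is good to about 2 mm. A picture is of the moment at which its call begins.
- env.hand_in(): hands the job in, once; it reports no verdict.
The state is a dict: "time": time; "joints": joint angles; "dq": joint speeds; "joint_torque": joint torques, N m; "ee_pos": TCP position; "eef_rot": TCP orientation; "ft_force": force on the tool from outside, world axes, zero at the start; "torque": the same for the moment, N m; "finger_gap": finger opening in m.
Only numpy, scipy, OpenCV 4.12 (cv2) and the standard library are available. Lean on these libraries where they do the work, as an engineer would, in place of code of your own. Each camera call takes 0.05 s, during which the arm holds its last target. There are 200 camera calls.

## Task

The tea strainer on the drainer rack's rail is locked between two cups. Pull its black plunger knob up and twist it anticlockwise (seen from above) so that it is held out, then, with it still held out, slide the strainer along the rail until it is over the cup that has a handle, and twist the knob back so that the plunger drops fully home and locks it there. Leave the cups standing where they are.

Things in the scene. Friction and masses are not known exactly. Their poses are not given: they have to be found in the camera images.
- drainer: Fixed grey plastic drainer rack; its basket (under 100 mm high, flap on the far edge) lies behind a 320 mm rail whose top is 110 mm up. Origin: on the counter under the rail's centre; y along the rail, x from rail to basket, z up. Slots in the rail at y = -100, 0, +100 mm, each 34 mm long along y, take the 10 mm plunger pin: it drops in within 12 mm of a slot's centre.
- carriage (a joint): Position along the rail (drainer's y, m) of the aluminium carriage, 74 x 70 mm, that bears plunger and strainer: 0 is the middle slot, where it starts locked (within 8 mm), +0.1 and -0.1 the outer slots; end stops at +-0.112. With the plunger out it slides at about 1.5 N. The knob moves straight with it, without turning.
- plunger (a joint): How far the spring plunger is up, m: 0 home in a slot, 0.026 the upper stop; pull it about 20 mm, against 5 to 7 N. The knob can turn only when the cross-bar is 12 mm up, out of the grooved collar; turned, the bar rests on the collar and holds the plunger at 0.012, the pin 4 mm clear of the rail. Away from a slot the pin stays up at 0.008.
- knob (a joint): Turn of the knob, in rad: 0 locked direction, growing anticlockwise seen from above to a stop at 1.4. Pulled up and turned beyond about 0.5 it is held out (turn it by about 1.1); turned back below about 0.3 it drops when let go, if the pin is over a slot.
- knob_grip (a point): Centre of the black T-shaped knob: an upright-sided bar 46 mm long (its x axis), 16 mm wide (its y axis; pinch it across this), 30 mm tall, on a thin stem above the carriage. When home its centre is 181 mm above the counter; its underside is then 14 mm above the collar. The bar lies square across the rail when the knob is at 0. It rises and turns with the plunger.
- strainer (a point): Centre of the rim of the steel strainer, a bowl 74 mm across and 27 mm deep, fixed to the carriage: 115 mm from the knob towards the robot side (drainer's -x), rim 117 mm above the counter.
- mug_mid (a point): Centre, half-way up, of the white ceramic cup with a handle: 78 mm across, 75 mm tall, handle on its y side. Stands under the strainer's path at one end slot (either one), within 5 mm of where the strainer is when locked at that slot's centre.
- cup_mid (a point): Centre, half-way up, of the plain white ceramic cup without a handle, 78 mm across, 75 mm tall, under the strainer's path at the other end slot.
- small_cup_mid (a point): Centre, half-way up, of a small white cup without a handle, 64 mm across, 60 mm tall, standing nearer the robot; not used.

How it is judged:
On the way, in this order (a step that is already met when the one before it is completed fails the run):
1. the plunger is pulled up and twisted past the hold-out point while the strainer is still at the middle slot (value of joint plunger above 0.009 m and value of joint knob above 0.6 rad and value of joint carriage between -0.03 and 0.03 m), for 0.1 s.
2. with the plunger still twisted out, the strainer comes over the cup with a handle (value of joint plunger above 0.009 m and value of joint knob above 0.5 rad and horizontal distance between strainer and mug_mid below 0.03 m), for 0.1 s.
At the end, for the whole second after the job is handed in: The strainer's centre is within 30 mm (level distance) of the centre of the cup with a handle, the plunger is home (less than 4 mm up) with the knob turned back (below 0.45 rad), and both large cups stand upright (within 0.1 rad) (horizontal distance between strainer and mug_mid below 0.03 m and value of joint plunger below 0.004 m and value of joint knob below 0.45 rad and angle between each of mug_mid, cup_mid's own z axis and vertical below 0.1 rad); the robot touches nothing.
It fails at once if a cup is shifted more than 25 mm (distance of any of mug_mid, cup_mid, small_cup_mid from where it was at the start of the episode above 0.025 m).
It also fails if it takes over 42 s, if anything falls off the work surface, if the arm or the gripper's body presses on something with over 40 N, if the wrist force passes 120 N, or if a joint passes its speed limit or range.

## Working session

There is one attempt and no reset: what is moved stays moved. The work goes in short steps, Python scripts to look and compute and a tool call to move; the robot and the scene stay as the last step left them, time stands still between calls to the robot, and variables do not carry over. Pictures are saved under pics/ and viewed, on a budget of 10 in all, crops included, one or two more only if the job needs it, and the job is handed in when it is done.

Besides the shell and the picture viewer there is one more tool, called by a JSON object that holds its "method" and its "body", one argument or row to a line. drive_tool: Moves the arm, as the interface text tells. Its arguments: {"type":"object","properties":{"commands":{"type":"array"},"force":{"type":"number"}},"required":["commands"]}

```bash
mkdir -p pics
cat > h.py <<'E'
import numpy as np, cv2, pickle
from plant import env
def snap(n,f):
    s=env.snapshot(n); pickle.dump(s,open(f'pics/{f}.pkl','wb')); cv2.imwrite(f'pics/{f}.png',s['img'][:,:,::-1]); return s
def load(f): return pickle.load(open(f'pics/{f}.pkl','rb'))
def cam(s):
    R=cv2.Rodrigues(np.array(s['rvec'],float))[0]; return R,np.array(s['tvec'],float).ravel()
def world(s,u,v,z=None):
    R,t=cam(s); z=s['z_map'][int(v),int(u)] if z is None else z
    return R.T@(np.array([(u-s['cx'])/s['fx']*z,(v-s['cy'])/s['fy']*z,z])-t)
def cloud(s):
    R,t=cam(s); z=s['z_map']; v,u=np.indices(z.shape)
    P=np.stack([(u-s['cx'])/s['fx']*z,(v-s['cy'])/s['fy']*z,z],-1)
    P=(P-t)@R; P[z==0]=np.nan; return P
def onplane(s,u,v,h):
    R,t=cam(s); C=-R.T@t; d=R.T@np.array([(u-s['cx'])/s['fx'],(v-s['cy'])/s['fy'],1]); return C+d*(h-C[2])/d[2]
E
python3 - <<'E'
from h import *
a=snap('top','t0');b=snap('side','s0')
for s in(a,b):
    R,t=cam(s);print(-R.T@t,R[2])
o=env.observe();print({k:np.round(v,3) for k,v in o.items()})
E
```

```text
[0.37763797 0.02501332 0.82216862] [ 0.19029736 -0.02334215 -0.98144896]
[0.3271166  0.43162905 0.59144139] [ 0.28829871 -0.62537825 -0.72511096]
{'time': np.float64(0.1), 'joints': array([-1.283,  0.435,  0.025,  1.574, -0.012,  1.134, -0.075]), 'dq': array([ 0.001, -0.001,  0.001, -0.003, -0.001,  0.   ,  0.001]), 'joint_torque': array([ 3.0000e-03, -6.6912e+01,  9.8800e-01, -3.1515e+01, -6.0000e-02,
        3.7000e-02,  0.0000e+00]), 'ee_pos': array([0.238, 0.578, 0.404]), 'eef_rot': array([-3.14 ,  0.   ,  2.751]), 'ft_force': array([-0.763, -0.438, -0.178]), 'torque': array([-0.023, -0.035,  0.031]), 'finger_gap': np.float64(0.092)}
```

View pics/t0.png

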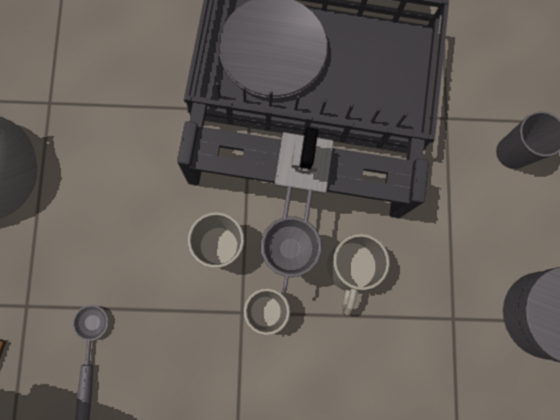

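View pics/s0.png

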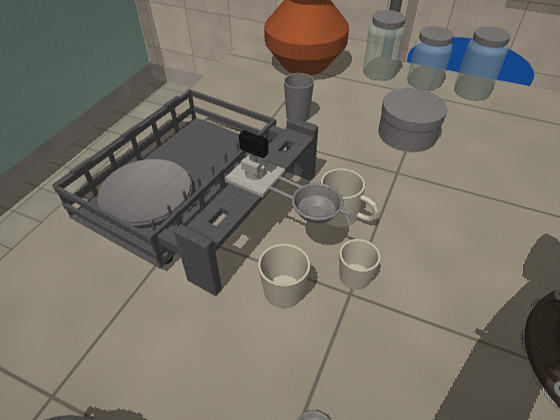

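Top view: knob at about (309,148), carriage (303,163), strainer (291,247). The cup with a handle is on the right at (361,263), the plain cup on the left at (216,240), and the small cup at (267,312). In the side view the knob is at (254,143) and the mug with its handle is behind the strainer.

Run:
```python
from h import *
for f,(u0,u1,v0,v1) in (('t0',(285,335,115,180)),('s0',(230,280,120,165))):
    s=load(f);P=cloud(s);m=np.zeros(P.shape[:2],bool);m[v0:v1,u0:u1]=1
    m&=P[...,2]>.165
    m&=s['img'].max(-1)<60
    Q=P[m];top=np.nanpercentile(Q[:,2],95)
    T=Q[Q[:,2]>top-.006]
    print(f,'knob n',len(Q),'top',top,Q.min(0),Q.max(0)); 
    r=cv2.minAreaRect(T[:,:2].astype(np.float32)*1000);print('top rect',len(T),r, T.mean(0))
# rims / strainer
s=load('t0');P=cloud(s)
for n,(u,v,r) in dict(mug=(361,263,40),cup=(216,240,35),small=(267,312,30),str=(291,247,36)).items():
    m=np.zeros(P.shape[:2],np.uint8);cv2.circle(m,(u,v),r,1,-1)
    Q=P[m>0]; Q=Q[np.isfinite(Q[:,2])]; 
    h={'mug':.075,'cup':.075,'small':.06,'str':.117}[n]
    T=Q[abs(Q[:,2]-h)<.006]
    (c,rad)=cv2.minEnclosingCircle(T[:,:2].astype(np.float32)); print(n,len(T),c,rad,T[:,2].mean())
# rail top
m=(abs(P[...,2]-.110)<.004); m[:115]=0; m[220:]=0; m[:,:180]=0;m[:,430:]=0
print('rail',m.sum(),cv2.minAreaRect((P[m][:,:2]*1000).astype(np.float32)))
# carriage
for n,(u,v) in dict(slotL=(231,151),slotR=(375,174),railL=(185,143),railR=(420,181)).items(): print(n,onplane(s,u,v,.11),world(s,u,v))
i=cv2.resize(s['img'][100:330,170:440],None,fx=2.9,fy=2.6)
k=load('s0')['img'][110:200,200:320]
cv2.imwrite('pics/c1.png',cv2.resize(s['img'][105:205,170:440,::-1],(800,300),interpolation=2));
```

```text
t0 knob n 530 top 0.19721316758157237 [ 0.55496552 -0.04501026  0.16851053] [ 0.60257066 -0.02540867  0.19920777]
top rect 467 ((578.8056030273438, -35.60649871826172), (15.874168395996094, 46.770225524902344), 83.03750610351562) [ 0.57784173 -0.03533522  0.19539152]
s0 knob n 574 top 0.1974430083691025 [ 0.55739732 -0.04648662  0.16709789] [ 0.60496319 -0.02581527  0.19844481]
top rect 245 ((580.0609741210938, -36.054847717285156), (16.069799423217773, 44.531002044677734), 82.28170776367188) [ 0.5789699  -0.03487619  0.19578902]
mug 544 (0.4521383047103882, -0.12144413590431213) 0.03920577093958855 0.07424032422682689
cup 547 (0.47636741399765015, 0.08141275495290756) 0.03889639303088188 0.07430266554350728
small 449 (0.380854070186615, 0.007613940630108118) 0.031809672713279724 0.05941050490692205
str 1049 (0.46436113119125366, -0.02099503204226494) 0.04721463471651077 0.11759279543495277
rail 6750 ((575.7735595703125, -35.65226745605469), (329.9587707519531, 67.55418395996094), 82.5835189819336)
slotL [0.59358382 0.0630856  0.11      ] [ 6.26951598e-01  6.89684994e-02 -4.37264277e-05]
slotR [ 0.56832479 -0.13417555  0.11      ] [ 0.5982968  -0.15919672 -0.00193811]
railL [0.60258272 0.12617609 0.11      ] [0.59739091 0.12384121 0.12643715]
railR [ 0.56069752 -0.195804    0.11      ] [ 0.55687331 -0.19119102  0.12487756]
```

View pics/c1.png

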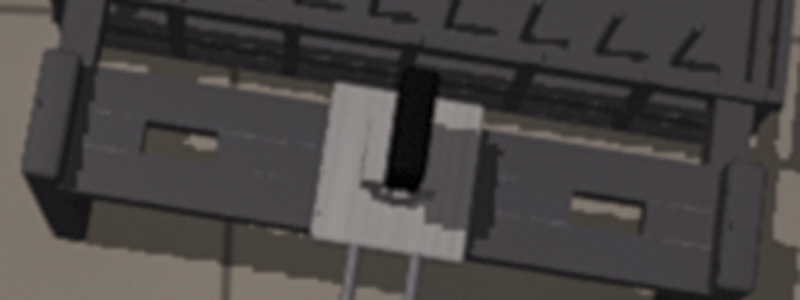

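{"method": "drive_tool", "body": {
  "commands": [
    [0.55, -1, 0, -1, 1],
    [0.55, -1, 0, -1, 1],
    [0.55, -1, 0, -1, 1],
    [0.55, -1, 0, -1, 1],
    [0.55, -1, 0, -1, 1],
    [0.55, -1, 0, -1, 1],
    [0.55, -1, 0, -1, 1],
    [0.55, -1, 0, -1, 1]
  ],
  "force": 30
}}

```text
time: 0.9
ee_pos: [0.3484, 0.3767, 0.4045]
eef_rot: [-3.141, 0.0, 1.909]
ft_force: [0.4, 0.7, 0.8]
finger_gap: 0.092
```

{"method": "drive_tool", "body": {
  "commands": [
    [0.55, -1, 0, -1, 1],
    [0.55, -1, 0, -1, 1],
    [0.55, -1, 0, -1, 1],
    [0.55, -1, 0, -1, 1],
    [0.55, -1, 0, -1, 1],
    [0.55, -1, 0, -1, 1],
    [0.55, -1, 0, -1, 1],
    [0.55, -1, 0, -1, 1]
  ]
}}

```text
time: 1.7
ee_pos: [0.4583, 0.1768, 0.4046]
eef_rot: [-3.141, 0.0, 1.071]
ft_force: [-0.1, -0.2, 0.2]
finger_gap: 0.0922
```

{"method": "drive_tool", "body": {
  "commands": [
    [0.55, -1, 0, -1, 1],
    [0.55, -1, 0, -1, 1],
    [0.55, -1, 0, -1, 1],
    [0.55, -1, 0, -1, 1],
    [0.55, -1, 0, -1, 1],
    [0.55, -1, 0, -1, 1],
    [0.55, -1, 0, -1, 1],
    [0.55, -1, 0, -1, 1]
  ]
}}

```text
time: 2.5
ee_pos: [0.5684, -0.023, 0.4044]
eef_rot: [-3.141, 0.001, 0.233]
ft_force: [1.2, 0.7, 0.7]
finger_gap: 0.0919
```

{"method": "drive_tool", "body": {
  "commands": [
    [0.12, -0.13, 0, -1, 1],
    [0.12, -0.13, 0, -1, 1],
    [0.11, -0.13, 0, -1, 1],
    [0.11, -0.13, 0, -0.43, 1],
    [0, 0, 0, 0, 1],
    [0, 0, 0, 0, 1]
  ]
}}

```text
time: 3.1
ee_pos: [0.5795, -0.035, 0.4044]
eef_rot: [3.141, 0.001, -0.12]
ft_force: [0.0, 0.1, -0.6]
finger_gap: 0.0918
```

Run:
```python
from h import *
snap('side','s1');o=env.observe();print(o['time'],np.round(o['ee_pos'],4),np.round(o['eef_rot'],3),np.round(o['joints'],2))
```

```text
3.15 [ 0.5794 -0.0349  0.4045] [-3.142e+00  1.000e-03 -1.200e-01] [-0.62  0.45  0.85  1.73 -0.37  1.13 -1.35]
```

View pics/s1.png

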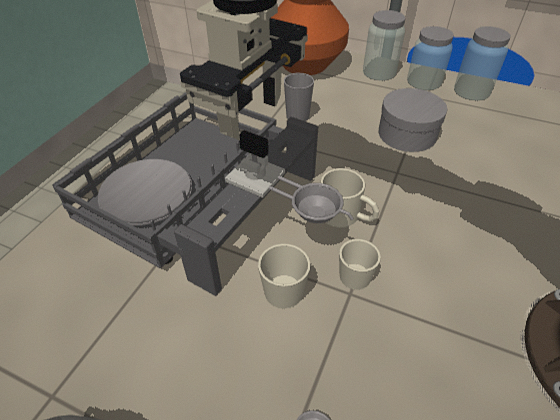

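The fingers straddle the knob: near finger at about (232,118), far one at (270,92), knob at (254,143). I'll go straight down and close.

{"method": "drive_tool", "body": {
  "commands": [
    [0, -0.03, -0.63, -0.05, 1],
    [0, 0, -0.63, 0, 1],
    [0, 0, -0.63, 0, 1],
    [0, 0, -0.61, 0, 1],
    [0, 0, 0, 0, 0.4],
    [0, 0, 0, 0, 0],
    [0, 0, 0, 0, 0],
    [0, 0, 0, 0, 0]
  ],
  "force": 30
}}

```text
time: 3.95
ee_pos: [0.5799, -0.036, 0.343]
eef_rot: [-3.141, -0.001, -0.127]
ft_force: [-0.5, 0.7, -0.0]
finger_gap: 0.0645
```

{"method": "drive_tool", "body": {
  "commands": [
    [0, 0, 0, 0, 0],
    [0, 0, 0, 0, 0],
    [0, 0, 0, 0, 0],
    [0, 0, 0, 0, 0]
  ]
}}

```text
time: 4.35
ee_pos: [0.5796, -0.0358, 0.3423]
eef_rot: [-3.142, -0.0, -0.127]
ft_force: [-0.4, -0.2, 0.4]
finger_gap: 0.0329
```

{"method": "drive_tool", "body": {
  "commands": [
    [0, 0, 0, 0, 0],
    [0, 0, 0, 0, 0],
    [0, 0, 0, 0, 0],
    [0, 0, 0, 0, 0],
    [0, 0, 0, 0, 0]
  ]
}}

```text
time: 4.85
ee_pos: [0.5796, -0.0359, 0.3422]
eef_rot: [3.142, 0.0, -0.127]
ft_force: [0.8, -1.1, 0.5]
finger_gap: 0.0158
```

{"method": "drive_tool", "body": {
  "commands": [
    [0, 0, 0.2, 0, 0],
    [0, 0, 0.2, 0, 0],
    [0, 0, 0.2, 0, 0],
    [0, 0, 0.2, 0, 0],
    [0, 0, 0, 0, 0]
  ]
}}

```text
time: 5.35
ee_pos: [0.5795, -0.0359, 0.3628]
eef_rot: [-3.141, -0.0, -0.127]
ft_force: [0.1, -0.7, -5.7]
finger_gap: 0.016
```

The knob is held (gap 16 mm) and the spring pulls at 5.7 N. Next I'll twist it about 63° anticlockwise.

{"method": "drive_tool", "body": {
  "commands": [
    [0, 0, 0, 1, 0],
    [0, 0, 0, 1, 0],
    [0, 0, 0, 1, 0],
    [0, 0, 0, 1, 0],
    [0, 0, 0, 1, 0],
    [0, 0, 0, 1, 0],
    [0, 0, 0, 1, 0],
    [0, 0, 0, 1, 0]
  ]
}}

```text
time: 6.15
ee_pos: [0.5796, -0.0363, 0.3621]
eef_rot: [3.141, 0.0, 0.715]
ft_force: [1.6, -1.7, -5.8]
finger_gap: 0.0155
```

{"method": "drive_tool", "body": {
  "commands": [
    [0, 0, 0, 1, 0],
    [0, 0, 0, 1, 0],
    [0, 0, 0, 0.7, 0],
    [0, 0, 0, 0, 0],
    [0, 0, -0.1, 0, 0],
    [0, 0, -0.1, 0, 0],
    [0, 0, -0.06, 0, 0],
    [0, 0, 0, 0, 0]
  ]
}}

```text
time: 6.95
ee_pos: [0.5798, -0.0358, 0.3555]
eef_rot: [3.141, 0.0, 0.993]
ft_force: [3.3, -2.0, -6.1]
finger_gap: 0.0159
```

Run:
```python
from h import *
s=snap('side','s2');snap('top','t2');o=env.observe();print(o['time'],np.round(o['ee_pos'],4),np.round(o['eef_rot'],3),np.round(o['joints'],2),o['ft_force'])
cv2.imwrite('pics/c2.png',cv2.resize(s['img'][80:240,160:400,::-1],(780,520),interpolation=2))
```

```text
7.05 [ 0.5797 -0.0359  0.3557] [3.141 0.    0.993] [-0.4   0.44  0.52  1.78 -0.25  0.99 -0.36] [ 2.43973518 -2.04647297 -5.7671661 ]
```

View pics/c2.png

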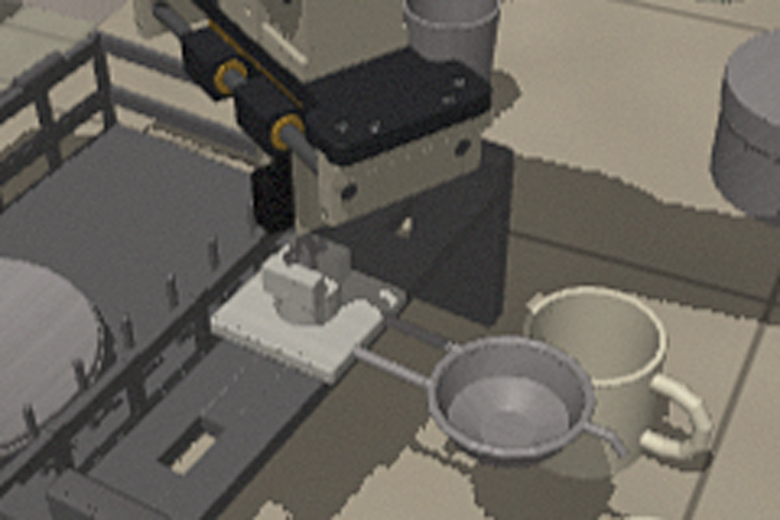

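The knob is twisted, with the cross-bar on the collar at about crop (300,275). The carriage is still at the middle, and the mug at (600,340) is clear. Now I'll slide about 99 mm towards drainer -y.

{"method": "drive_tool", "body": {
  "commands": [
    [-0.03, -0.25, 0, 0, 0],
    [-0.06, -0.5, 0, 0, 0],
    [-0.06, -0.5, 0, 0, 0],
    [-0.07, -0.5, 0, 0, 0],
    [-0.06, -0.5, 0, 0, 0],
    [-0.06, -0.5, 0, 0, 0],
    [-0.06, -0.5, 0, 0, 0],
    [-0.06, -0.5, 0, 0, 0]
  ]
}}

```text
time: 7.85
ee_pos: [0.5678, -0.1307, 0.3557]
eef_rot: [-3.141, 0.0, 0.993]
ft_force: [2.8, 2.3, -6.1]
finger_gap: 0.0156
```

{"method": "drive_tool", "body": {
  "commands": [
    [-0.03, -0.2, 0, 0, 0],
    [0, 0, 0, 0, 0],
    [0, 0, 0, 0, 0]
  ]
}}

```text
time: 8.15
ee_pos: [0.5672, -0.1351, 0.3557]
eef_rot: [3.141, 0.001, 0.993]
ft_force: [1.7, -1.4, -6.4]
finger_gap: 0.0156
```

Run:
```python
from h import *
s=snap('top','t3');o=env.observe();print(o['time'],np.round(o['ee_pos'],4),np.round(o['eef_rot'],3),np.round(o['joints'],2),o['ft_force'])
P=cloud(s);b=cloud(load('t0'))
for n,c in dict(s=(.452,-.1204),).items():
    m=(abs(P[...,2]-.117)<.004)&(np.hypot(P[...,0]-c[0],P[...,1]-c[1])<.06)
    T=P[m]; print(len(T),cv2.minAreaRect(T[:,:2].astype(np.float32)*1000))
    print(cv2.fitEllipse(T[np.hypot(*(T[:,:2]-T[:,:2].mean(0)).T)>.0][:,:2].astype(np.float32)*1000))
cv2.imwrite('pics/c3.png',cv2.resize(s['img'][100:330,170:450,::-1],(730,600),interpolation=2))
```

```text
8.2 [ 0.5673 -0.1348  0.3557] [3.142e+00 1.000e-03 9.930e-01] [-0.23  0.44  0.53  1.77 -0.26  1.   -0.18] [ 1.43677722 -1.55612206 -5.82152549]
348 ((467.7126770019531, -95.35454559326172), (26.930580139160156, 93.06957244873047), 74.770263671875)
((461.92626953125, -98.24483489990234), (28.734607696533203, 76.8375015258789), 73.83013916015625)
```

View pics/c3.png

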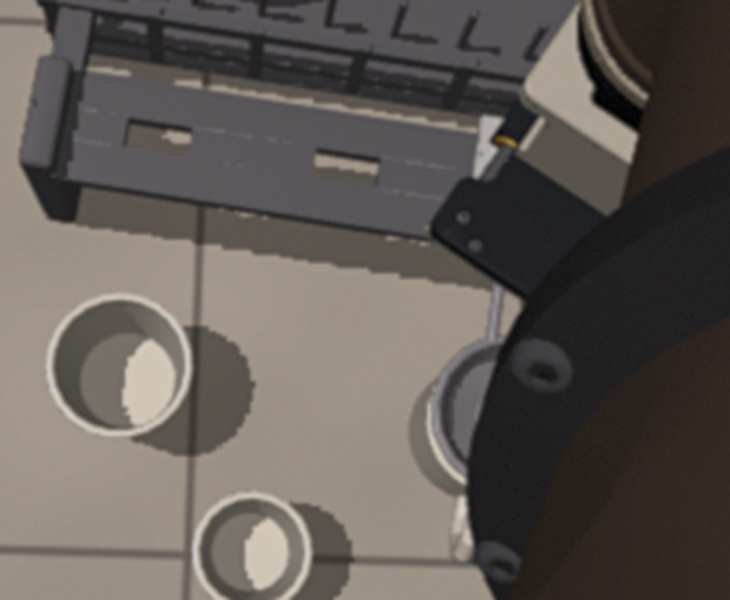

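The strainer (crop (465,410)) is over the mug, whose handle shows at (462,530), and the carriage has moved 100 mm. I'll twist back, then lower it home.

{"method": "drive_tool", "body": {
  "commands": [
    [0, 0, 0.1, -1, 0],
    [0, 0, 0, -1, 0],
    [0, 0, 0, -1, 0],
    [0, 0, 0, -1, 0],
    [0, 0, 0, -1, 0],
    [0, 0, 0, -1, 0],
    [0, 0, 0, -1, 0],
    [0, 0, 0, -1, 0]
  ]
}}

```text
time: 9.0
ee_pos: [0.5672, -0.134, 0.358]
eef_rot: [-3.141, 0.001, 0.152]
ft_force: [0.6, -1.2, -5.8]
finger_gap: 0.0155
```

{"method": "drive_tool", "body": {
  "commands": [
    [0, 0, 0, -1, 0],
    [0, 0, 0, -1, 0],
    [0, 0, 0, -0.7, 0],
    [0, 0, 0, 0, 0],
    [0, 0, -0.15, 0, 0],
    [0, 0, -0.15, 0, 0],
    [0, 0, -0.15, 0, 0],
    [0, 0, -0.1, 0, 0]
  ]
}}

```text
time: 9.8
ee_pos: [0.5672, -0.1343, 0.3439]
eef_rot: [-3.141, 0.001, -0.126]
ft_force: [-1.6, 1.4, -3.9]
finger_gap: 0.0159
```

{"method": "drive_tool", "body": {
  "commands": [
    [0, 0, -0.04, 0, 0],
    [0, 0, -0.04, 0, 0],
    [0, 0, 0, 0, 0]
  ]
}}

```text
time: 10.1
ee_pos: [0.5672, -0.1346, 0.3424]
eef_rot: [-3.141, 0.001, -0.127]
ft_force: [-1.8, 1.5, -5.0]
finger_gap: 0.0161
```

Height is back to the starting grip height, 0.342, so the pin is home. I'll release and lift clear.

{"method": "drive_tool", "body": {
  "commands": [
    [0, 0, 0, 0, 1],
    [0, 0, 0, 0, 1],
    [0, 0, 0, 0, 1],
    [0, 0, 0, 0, 1],
    [0, 0, 0, 0, 1],
    [0, 0, 0, 0, 1],
    [0, 0, 0, 0, 1],
    [0, 0, 0, 0, 1]
  ]
}}

```text
time: 10.9
ee_pos: [0.5674, -0.1346, 0.3425]
eef_rot: [3.142, 0.0, -0.127]
ft_force: [-0.0, -0.1, 0.4]
finger_gap: 0.075
```

{"method": "drive_tool", "body": {
  "commands": [
    [0, 0, 0.8, 0, 1],
    [0, 0, 0.8, 0, 1],
    [0, 0, 0.8, 0, 1],
    [0, 0, 0.8, 0, 1],
    [0, 0, 0.5, 0, 1],
    [0, 0, 0, 0, 1]
  ]
}}

```text
time: 11.5
ee_pos: [0.5677, -0.135, 0.4364]
eef_rot: [-3.142, -0.003, -0.127]
ft_force: [-0.0, 0.1, -0.4]
finger_gap: 0.092
```

{"method": "drive_tool", "body": {
  "commands": [
    [0, 1, 0, 0, 1],
    [0, 1, 0, 0, 1],
    [0, 1, 0, 0, 1],
    [0, 1, 0, 0, 1],
    [0, 1, 0, 0, 1],
    [0, 1, 0, 0, 1],
    [0, 1, 0, 0, 1],
    [0, 1, 0, 0, 1]
  ]
}}

```text
time: 12.3
ee_pos: [0.567, 0.0666, 0.4338]
eef_rot: [3.141, 0.001, -0.127]
ft_force: [0.4, 0.4, -0.2]
finger_gap: 0.0916
```

{"method": "drive_tool", "body": {
  "commands": [
    [0, 1, 0, 0, 1],
    [0, 1, 0, 0, 1],
    [0, 1, 0, 0, 1],
    [0, 1, 0, 0, 1],
    [0, 0, 0, 0, 1],
    [0, 0, 0, 0, 1]
  ]
}}

```text
time: 12.9
ee_pos: [0.5671, 0.1659, 0.4338]
eef_rot: [3.14, 0.001, -0.126]
ft_force: [0.1, -1.3, -0.0]
finger_gap: 0.0915
```

Run:
```python
from h import *
o=env.observe();print(o['time'],np.round(o['ee_pos'],4),o['ft_force'],o['finger_gap'])
t=snap('top','t4');s=snap('side','s4');P=cloud(t)
for s_,n in((t,'top'),(s,'side')):
    C=cloud(s_);m=(np.hypot(C[...,0]-.567,C[...,1]+.135)<.03)&(C[...,2]>.165)&(C[...,2]<.24)&(s_['img'].max(-1)<70)
    Q=C[m]
    if len(Q)>30:
        h=np.percentile(Q[:,2],95);T=Q[Q[:,2]>h-.006];print(n,len(Q),h,cv2.minAreaRect(T[:,:2].astype(np.float32)*1000))
a=cv2.resize(t['img'][100:330,170:450],(730,600));b=s['img'][80:260,170:410]
cv2.imwrite('pics/c4.png',np.hstack([cv2.resize(t['img'][100:330,200:460],(400,354)),cv2.resize(b,(400,354))])[:,:,::-1])
```

```text
12.9 [0.5671 0.1659 0.4338] [ 0.13241403 -1.30374695 -0.02114191] 0.09151239970694941
top 639 0.1970894348067615 ((565.9495849609375, -133.16793823242188), (16.283245086669922, 45.55977249145508), 82.80075073242188)
side 494 0.19716703223708013 ((567.5755615234375, -134.1132354736328), (16.127206802368164, 45.524871826171875), 82.8524398803711)
```

View pics/c4.png

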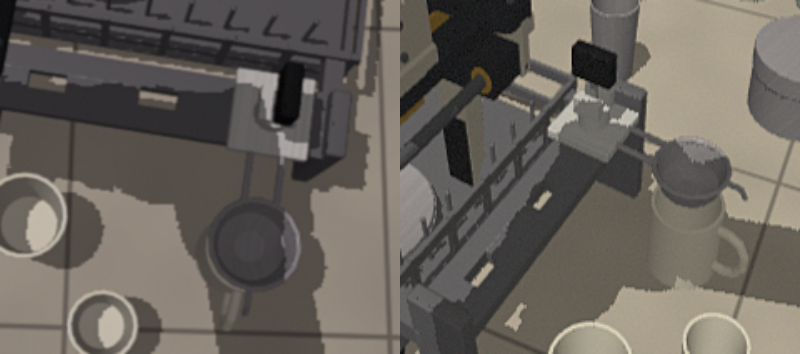

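The strainer sits over the mug with the handle: (255,245) on the left half, (690,170) on the right half. The knob top is at 0.197 m, as at the start, and the bar is square across the rail. The cups are upright and the gripper is clear.

```bash
python3 -c "
from h import *
print(env.hand_in())"
```

```text
the job is handed in; nothing more can be done
None
```

The strainer is now locked over the cup with the handle, and I handed the job in at about 13 s of robot time. I pulled the plunger up about 20 mm, twisted it 1.12 rad anticlockwise and slid the strainer 100 mm along the rail to the end slot. I then twisted the knob back, lowered it home and moved the gripper clear.

- **Plunger and knob:** the knob's top is at 0.197 m, the same as at the start, and its bar lies within 1° of its starting direction. Both camera views agree on this.
- **Position:** the carriage moved 100 mm, to within a few mm of the slot's centre. The last pictures show the strainer over the cup with the handle. My numerical fit of the strainer's rim was taken while the arm hid most of it and gave no usable value, so I relied on the knob's position and the pictures.
- **Cups:** the cup with the handle looks upright and in place in the last pictures. The other two, partly cut off in that view, also look undisturbed. I did not measure the cups again after the move.
- **Gripper:** it was open and well clear at hand-in, with about 1 N on the wrist, which is sensor noise.

No check failed or disagreed, and the hand-in itself reports no verdict.

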